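Fit the trimming chuck and arm the pottery wheel

ROBOT

A 6-joint arm with a two-finger parallel gripper is mounted at the origin on the work surface. World frame = base frame: x ahead of the robot, y to its left, z up, the work surface at z = 0. Lengths are in m, angles in rad, forces in N, time in s.
With the tool pointing down it reaches from about 0.325 to 0.775 m from the base axis. Payload 9.3 kg.
Tool frame: the origin (TCP) lies midway between the tips of the shut fingers; the grasp point (between the pads) lies manip.grasp_offset behind it (manip.grasp_offset is the distance from the TCP to the grasp point, in m); x points along the fingers, y is the direction in which the jaws open and shut, and the axes are right-handed (so a half turn about x gives the same grasp; the last joint's range is limited). The gripper opens to 85 mm and grips with 20 to 120 N. Pads are 22 mm wide; open, the fingers measure 114 mm over their backs; the gripper's body (76 mm by 85 mm) begins 54 mm behind the grasp point. The pads swing forward as they close: fully open they stand 13 mm farther back than shut.
Start: joints at [-1.275, 0.259, 0.021, 1.334, 0, 1.418], TCP at [0.239, -0.496, 0.231] pointing down, gripper open.
Joint ranges: [-3.04, 3.04], [-0.91, 1.82], [-1.04, 1.36], [-1.92, 1.95], [-1.52, 1.45], [-3.14, 3.14]. Speed limits (rad/s): [2.22, 2.22, 2.79, 3.14, 3.14, 3.14].

INTERFACE

Orientations are given as a unit quaternion [w, x, y, z].
In Python, from plant import manip gives the robot as it stands.
- The arm moves only by the shell command python3 -m inch 'ROWS' [OPENING]. ROWS is JSON, a list of rows, each a list of 6 numbers: the shift along the world's x, y, z in units of 30 mm (1.0 is 30 mm), then the turn, a rotation vector about the world's x, y, z in units of 8 degrees (1.0 is 8 degrees). In form: [[tx, ty, tz, rx, ry, rz], ...]. A call has 1 to 5 rows; each row is the pose to reach, as a shift and turn from the pose measured when the call began; what a row does not reach only later rows make up. A row lasts 1/10 s, in which the tool goes at most 50 mm and 8.59 degrees, less where a joint would pass 70% of its speed; a pose out of reach is approached as far as the arm can. A call with a gripper value outside its range is refused whole. OPENING is the closure, from 0 (fully open) to 1 (shut), set as the call begins (- or left out, the last holds). The fingers move at their own pace and stop on an object; the grip force is fixed at half the most. Time passes only in rows, so rows that repeat a pose let the fingers close. It gives the time, the measured TCP pose, the force and the opening at its end, in the units of the state.
- manip.state(): the state, without advancing time (a new reading comes with each control period).
- manip.capture(name): name is "side" or "top"; returns a dict with "image" (420x560x3 uint8, blue, green, red), "z_map" (420x560 float32, m along the optical axis (not along the pixel's ray), 0 where there is no reading), "fx", "fy", "cx", "cy" (pixels), "R" (3x3) and "t" (3): a world point X has camera coordinates R X + t. Camera axes: x right, y down, z forward; pixel columns grow to the right and rows downward; lengths in m; the calibration is good to about 2 mm. A picture is of the moment at which its call begins.
- manip.job_done(): hands the job in, once; it reports no verdict.
The state is a dict: "clock": time; "joint_pos": joint angles; "dq": joint speeds; "joint_efforts": joint torques, N m; "tool_pos": TCP position; "ee_rot": TCP orientation; "force": force on the tool from outside, world axes, zero at the start; "ft_torque": the same for the moment, N m; "gripper_width": finger opening in m.
Only numpy, scipy, OpenCV 4.12 (cv2) and the standard library are available. Lean on these libraries where they do the work, as an engineer would, in place of code of your own. Each camera call takes 0.05 s, during which the arm holds its last target.

TASK

Set the trimming chuck down gently on the pottery wheel, over both its spindle and its off-centre drive pin, so that it sits flush on the wheel head. Then lift the hinged guard of the switch box, flip the toggle beneath fully over to its other side, and close the guard again. Leave the jar, mug, vase and bowl standing where they are.

Things in the scene. Friction and masses are not known exactly. Their poses are not given: they have to be found in the camera images.
- chuck: Trimming chuck, loose, about 0.42 kg, on the table: square plywood bat 130 x 130 x 20 mm with an upright rectangular wooden plug on its middle, 64 mm along x, 44 mm along y, from 20 to 70 mm above the underside. Origin: centre of the underside, z up. There the underside has a 29 mm hole, 20 mm deep, hidden from above by the plug, with a 3 mm chamfer.
- chuck_pinhole (a point): Underside mouth of the chuck's pin hole, at x = +45 mm, y = 0 of the chuck: 15 mm diameter, right through the bat, seen from above as the one hole beside the plug; 3 mm chamfer at the underside.
- wheel: Tabletop pottery wheel, fixed and not turning: a grey round drum 196 mm across with an aluminium head 190 mm across whose top is 80 mm above the table. Origin: on its axis at the table. It stands to the left or the right of the chuck; the switch box stands on the other side.
- wheel_seat (a point): Centre of the wheel head's top face, 80 mm up, z up. A spindle stub rises here: 26 mm diameter, 18 mm tall, tapered over its last 5 mm. The drive pin stands at x = +45 mm, y = 0: 12 mm diameter, 12 mm tall, tapered over its last 3 mm. With the chuck seated its origin is here, and their x axes point the same way.
- switchbox: Fixed grey switch box 150 mm (x) x 120 mm (y) x 45 mm high. Origin: centre of its underside on the table, z up; -x is its front, the side of the guard's handle. On its top stand the toggle (pivot at x = y = 0, 46 mm up) and the guard over it.
- guard (a joint): Angle of the guard: 0 closed (as it starts), 1.75 rad wide open (stop). Black hood 95 mm (x) x 92 mm (y) x 70 mm high, 4 mm walls, no rear wall, hinged along its rear lower edge; swings up and back about the hinge's +y axis. The hinge is stiff (0.16 N m; hood 0.16 kg): it stays at any angle it is left at, and about 2 N at the bar moves it.
- guard_hinge (a point): Point on the hinge axis, in the middle of the guard's width, fixed 46 mm above the table at x = +50 mm of the switch box. The point's axes turn with the guard; y is the hinge axis; closed, the axes are those of the switch box.
- guard_bar (a point): Middle of the guard's handle bar, a steel round bar of 12 mm diameter and 74 mm long, parallel to the hinge axis on two posts, standing 45 mm in front of the hood's front face. Relative to the hinge in the guard's own frame: x = -140, z = +55 mm; closed, that is 101 mm above the table. Axes turn with the guard.
- toggle (a joint): Angle of the toggle: starts between 0 and 0.1, leaning to the switch box's +y side (left, seen from the guard's handle); 1.0 rad is the stop on the other side, leaning to -y. At 0.5 it is upright. It stays where it is left; about 2 to 3 N near its tip moves it.
- toggle_tip (a point): Centre of the 20 mm ball on the toggle's tip, 50 mm from its pivot; the stem is a 10 mm steel rod. It swings across the box, in its y-z plane.
- jar: Bystander: closed blue glazed jar, 68 mm across, 100 mm tall; origin under its centre.
- mug: Bystander: terracotta mug, 72 mm across, 85 mm tall; origin under its centre.
- vase: Bystander: white vase, 88 mm across, 155 mm tall; origin under its centre.
- bowl: Bystander: white bowl, 120 mm across, 55 mm tall; origin under its centre.
Things that resemble listed ones, but are neither listed nor needed, are in the scene too. Leave any green or purple look-alike of the chuck alone.

How it is judged:
By the outcome, as a careful person would: the job done as asked, in the order asked, and still so for the second after the job is handed in, with the robot touching nothing.
It also fails if it takes over 72 s, if anything falls off the work surface, if the arm or the gripper's body presses on something with over 40 N, if the wrist force passes 120 N, or if a joint passes its speed limit or range.

## Working session

There is one attempt and no reset: what is moved stays moved. The work goes in short steps, Python scripts to look and compute and a shell command to move; the robot and the scene stay as the last step left them, time stands still between calls to the robot, and variables do not carry over. Pictures are saved under pics/ and viewed, and the job is handed in when it is done.

```bash
ls; mkdir -p pics
python3 - <<'E'
from plant import manip
import cv2,pickle
s=manip.state();print(s,manip.grasp_offset)
for n in("top","side"):
    c=manip.capture(n);cv2.imwrite(f"pics/{n}0.png",c["image"]);pickle.dump(c,open(f"pics/{n}0.pkl","wb"))
    print(n,c["fx"],c["cx"],c["cy"],c["R"],c["t"])
E
```

```text
pics
{'clock': 0.0, 'joint_pos': array([-1.27457957e+00,  2.59207127e-01,  2.07841976e-02,  1.33369468e+00,
        2.17176421e-05,  1.41821280e+00]), 'dq': array([-7.42629696e-04, -6.00098948e-05,  5.72856291e-04,  5.47467953e-04,
        8.19388021e-04, -2.27894373e-03]), 'joint_efforts': array([ 5.75476915e-04, -5.55639982e+01,  3.44525778e+01,  1.37202893e-02,
       -1.63006905e-05,  8.49056164e-06]), 'tool_pos': array([ 0.23856806, -0.49527089,  0.23066688]), 'ee_rot': array([-0.15687999, -0.68935202, -0.15781297,  0.68940374]), 'force': array([-0.38021127,  1.11774244, -0.32706762]), 'ft_torque': array([-0.05121373, -0.05237041,  0.01791999]), 'gripper_width': 0.08528128727539117} 0.0187
top 406.61806749288246 276.88948562756696 211.4120376678561 [[-0.00423766 -0.99998902  0.00200104]
 [-0.98973576  0.00390835 -0.14285603]
 [ 0.14284664 -0.00258588 -0.98974146]] [-0.00251622  0.45771269  1.54531641]
side 411.16095410237733 273.6276100905109 212.01576454127104 [[-0.89969426 -0.43627156  0.01474337]
 [-0.27225607  0.53441478 -0.8001734 ]
 [ 0.34121382 -0.72392539 -0.59958749]] [0.40809134 0.1940602  1.09947129]
```

View pics/top0.png

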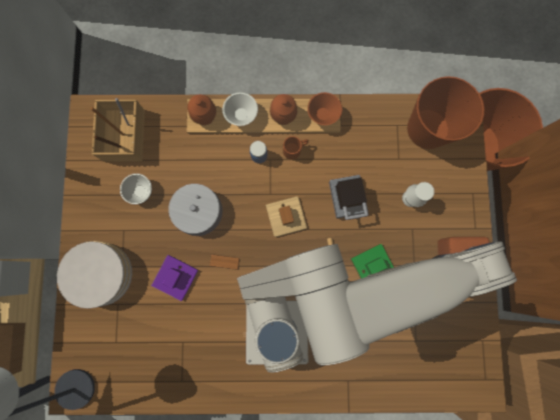

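View pics/side0.png

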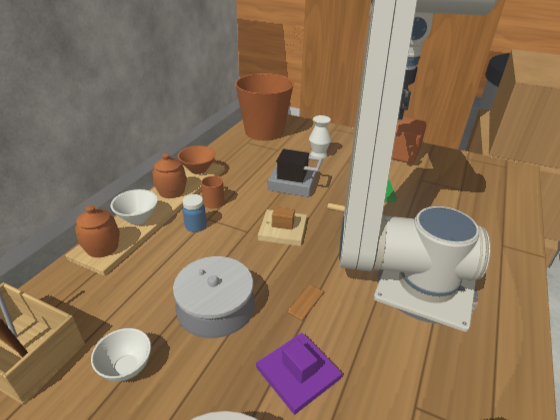

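The overview shows the wooden chuck at top px (286,215), with green (375,262) and purple (175,278) look-alikes. The wheel is at (194,209) and the switch box at (350,197). The wooden chuck fits the description, so I'll confirm it in an enlarged crop.

Run:
```python
import cv2,pickle,numpy as np
t=cv2.imread("pics/top0.png");s=cv2.imread("pics/side0.png")
f=lambda im,x,y,w,h,k:cv2.resize(im[y:y+h,x:x+w],None,fx=k,fy=k,interpolation=cv2.INTER_CUBIC)
a=f(t,256,185,65,60,6);b=f(t,160,175,65,68,6)
c=f(t,320,165,70,65,6);d=f(s,250,200,70,50,6)
def pad(im,h=410,w=400):
    o=np.zeros((h,w,3),np.uint8);im=im[:h,:w];o[:im.shape[0],:im.shape[1]]=im;return o
cv2.imwrite("pics/crop0.png",cv2.resize(np.vstack([np.hstack([pad(a),pad(b)]),np.hstack([pad(c),pad(d)])]),(580,595)))
```

```text
(no output)
```

View pics/crop0.png

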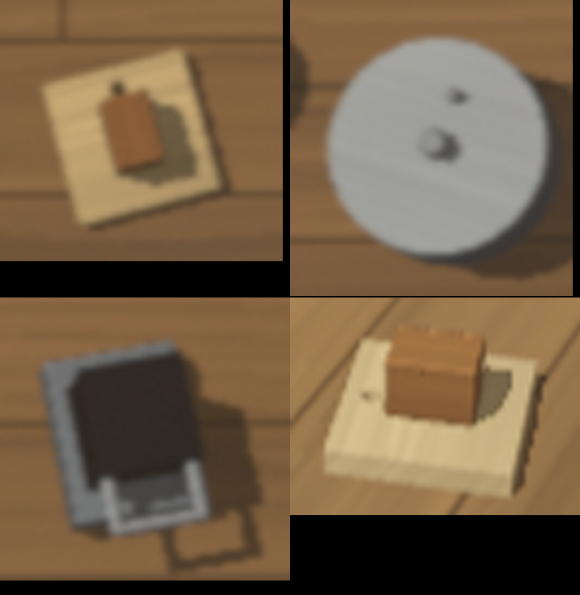

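The crop confirms it: pale bat with a brown plug and one hole at the upper side of the plug. The wheel shows the spindle and a pin up-right of it, and the bar faces down in the image on the switch box. Now I'll measure.

```bash
cat > h.py <<'E'
import cv2,pickle,numpy as np
from plant import manip
def pts(c):
    z=c["z_map"];v,u=np.indices(z.shape)
    X=np.stack([(u-c["cx"])/c["fx"]*z,(v-c["cy"])/c["fy"]*z,z],-1)
    W=(X-c["t"])@c["R"]; W[z==0]=np.nan
    return W
def ray(c,u,v,h):
    d=c["R"].T@np.array([(u-c["cx"])/c["fx"],(v-c["cy"])/c["fy"],1.]);o=-c["R"].T@c["t"]
    return o+d*(h-o[2])/d[2]
def proj(c,X):
    p=c["R"]@np.asarray(X)+c["t"];return np.array([p[0]/p[2]*c["fx"]+c["cx"],p[1]/p[2]*c["fy"]+c["cy"]])
def tri(c1,p1,c2,p2):
    P=[np.array([[c["fx"],0,c["cx"]],[0,c["fy"],c["cy"]],[0,0,1]])@np.hstack([c["R"],c["t"].reshape(3,1)]) for c in(c1,c2)]
    X=cv2.triangulatePoints(P[0],P[1],np.float64(p1).reshape(2,1),np.float64(p2).reshape(2,1));return (X[:3]/X[3]).ravel()
def load(n): return pickle.load(open(f"pics/{n}.pkl","rb"))
def snap(n,name):
    c=manip.capture(n);cv2.imwrite(f"pics/{name}.png",c["image"]);pickle.dump(c,open(f"pics/{name}.pkl","wb"));return c
E
python3 - <<'E'
from h import *
for n,boxes in(("top0",dict(chuck=(260,190,312,240),wheel=(165,180,222,240),box=(325,170,385,225))),("side0",dict(chuck=(255,205,310,247),wheel=(170,255,260,335),box=(262,145,330,198)))):
    c=load(n);W=pts(c)
    print(n)
    for k,(a,b,e,f) in boxes.items():
        w=W[b:f,a:e].reshape(-1,3);w=w[~np.isnan(w[:,0])];z=w[:,2]
        def rect(lo,hi):
            m=w[(z>lo)&(z<hi)]
            if len(m)<6: return None
            r=cv2.minAreaRect((m[:,:2]*1000).astype(np.float32));return len(m),np.round(m[:,2].mean(),4),np.round(r[0],1),np.round(r[1],1),round(r[2],1)
        if k=="chuck":
            print(k,"bat",rect(.012,.03),"plug",rect(.062,.08))
        if k=="wheel":
            m=w[(z>.072)&(z<.1)];(x,y),r=cv2.minEnclosingCircle((m[:,:2]*1000).astype(np.float32));print(k,len(m),x,y,r,"spindle",rect(.091,.11), "pin",np.median(z))
        if k=="box": print(k,"top",rect(.035,.055),"hood",rect(.105,.13))
        print(np.histogram(z,bins=np.arange(-.01,.15,.01))[0])
E
```

```text
top0
chuck bat (851, np.float64(0.0196), array([441.5, -36.9]), array([130.7, 129.9]), 14.9) plug (190, np.float64(0.069), array([441.7, -37.1]), array([64.3, 44.1]), 15.2)
[838 664 481 384   7   9   2 123  73   0   0   0   0   0   0]
wheel 1915 464.7071838378906 312.1280517578125 95.56024932861328 spindle (35, np.float64(0.095), array([484.4, 308.4]), array([24.4, 60.1]), 79.4) pin 0.07527587072737055
[ 714  547   56   60   51    5    0   13 1106  813   33    3    0    0
    0]
box top (414, np.float64(0.0442), array([ 517.9, -280.8]), array([150.4, 120.4]), 10.5) hood (728, np.float64(0.1147), array([ 495.7, -284.8]), array([145.9,  94.1]), 10.5)
[1080  852   20   25   71  320   45   17   14   20   24  156  581   55
    0]
side0
chuck bat (880, np.float64(0.0193), array([441.3, -36.4]), array([130.4, 136.8]), 14.9) plug (220, np.float64(0.0684), array([440.5, -36. ]), array([62.9, 47.8]), 15.3)
[610 376 608 301  62  56  55 183  49   0   0   0   0   0   0]
wheel 3782 464.07427978515625 312.0729675292969 96.14893341064453 spindle (71, np.float64(0.0959), array([481.1, 311.7]), array([21.3, 59.5]), 80.6) pin 0.07678239442137834
[1281  693  287  320  299  328   66   82 2576 1171   76    0    0    0
    0]
box top (513, np.float64(0.0442), array([ 529.7, -370.3]), array([152.5, 311.6]), 7.9) hood (497, np.float64(0.1135), array([ 495.3, -283.9]), array([144.9, 101.2]), 10.0)
[1093  637  149  139  142  394  102   91   76   75   97  191  403    0
    0]
```

Run:
```python
from h import *
for n,(a,b,e,f) in(("top0",(165,180,222,240)),("side0",(170,255,260,335))):
    c=load(n);W=pts(c)[b:f,a:e]
    m=((W[...,2]>.0845)&(np.hypot(W[...,0]-.4645,W[...,1]-.312)<.07)).astype(np.uint8)
    k,l,st,ce=cv2.connectedComponentsWithStats(m)
    for i in range(1,k):
        w=W[l==i];
        if len(w)>2:
            t=w[w[:,2]>w[:,2].max()-.004];r=cv2.minAreaRect((w[:,:2]*1000).astype(np.float32))
            print(n,len(w),w.max(0).round(4),"topmean",t.mean(0).round(4),len(t),"mean",w.mean(0).round(4),r)
c=load("top0")
for deg in range(-50,-5,5):
    pass
cy,s=np.cos(np.radians(15)),np.sin(np.radians(15))
print("hole px",proj(c,[.4415+.045*cy,-.037+.045*s,.02]))
print("seat px spindle",proj(c,[.4645,.312,.098]))
im=c["image"];cv2.imwrite("pics/wh.png",cv2.resize(im[180:240,165:225],None,fx=9,fy=9,interpolation=cv2.INTER_NEAREST))
s0=load("side0")["image"];cv2.imwrite("pics/wh2.png",cv2.resize(s0[255:305,172:258],None,fx=9,fy=9,interpolation=cv2.INTER_NEAREST))
```

```text
top0 13 [0.5252 0.2999 0.0926] topmean [0.5109 0.2956 0.0909] 4 mean [0.5115 0.295  0.0884] ((513.5689697265625, 294.3022766113281), (23.140701293945312, 11.14412784576416), 0.48914819955825806)
top0 3 [0.518  0.3608 0.089 ] topmean [0.5137 0.3585 0.0872] 2 mean [0.5152 0.3569 0.0864] ((514.8185424804688, 356.5350036621094), (2.793360948562622, 8.274656295776367), 28.24382209777832)
top0 42 [0.4872 0.3332 0.1014] topmean [0.4653 0.3133 0.0996] 6 mean [0.4662 0.3119 0.0934] ((467.3421936035156, 312.9516906738281), (30.273841857910156, 31.62702751159668), 21.45566749572754)
top0 4 [0.4527 0.2915 0.0861] topmean [0.449  0.2867 0.0856] 4 mean [0.449  0.2867 0.0856] ((447.8043518066406, 286.25433349609375), (6.869383335113525, 8.416177749633789), 25.394182205200195)
top0 4 [0.4454 0.3288 0.0859] topmean [0.4416 0.3231 0.0854] 4 mean [0.4416 0.3231 0.0854] ((441.5849914550781, 323.0365905761719), (13.705082893371582, 1.6529784202575684), 63.093746185302734)
top0 3 [0.4303 0.3508 0.0876] topmean [0.4265 0.3481 0.0862] 3 mean [0.4265 0.3481 0.0862] ((427.0404052734375, 347.9794616699219), (8.405830383300781, 1.95478355884552), 27.087308883666992)
side0 20 [0.5106 0.3046 0.0926] topmean [0.5065 0.2994 0.0903] 11 mean [0.5062 0.3003 0.0885] ((506.0420837402344, 300.8349609375), (9.487789154052734, 8.458633422851562), 13.858778953552246)
side0 90 [0.4761 0.3251 0.0996] topmean [0.4643 0.3134 0.0974] 44 mean [0.4626 0.3164 0.0941] ((464.3045959472656, 315.5321044921875), (23.740631103515625, 21.537532806396484), 32.46186828613281)
hole px [282.19803809 204.97892295]
seat px spindle [191.93670411 207.43680765]
```

View pics/wh.png

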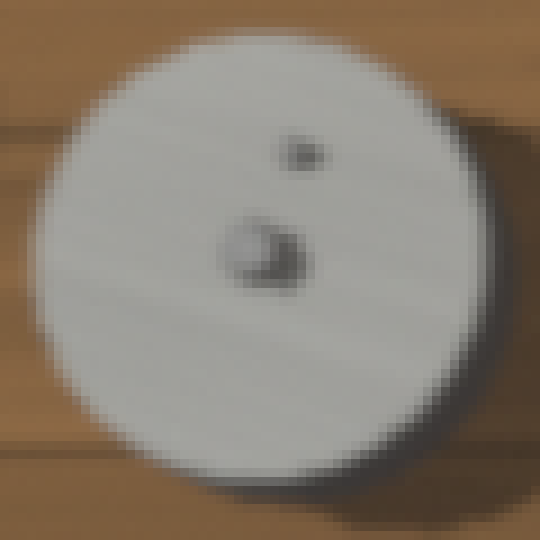

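View pics/wh2.png

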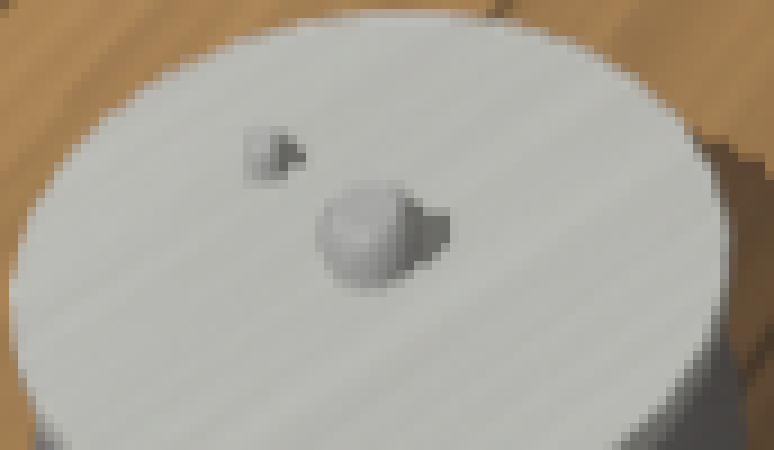

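Run:
```python
from h import *
t=load("top0");s=load("side0")
C=np.array([.4645,.312])
for c,u,v in((t,196.7,196.6),(s,200.8,271)):
    p=ray(c,u,v,.088);d=p[:2]-C;print(p,np.hypot(*d),np.degrees(np.arctan2(d[1],d[0])))
for a in(-12,-16,-20,-24):
    r=np.radians(a);q=[*(C+.045*np.array([np.cos(r),np.sin(r)])),.089];print(a,proj(t,q),proj(s,q))
```

```text
[0.50724003 0.29722806 0.088     ] 0.04522079708701588 -19.0663227316
[0.50860893 0.29749526 0.088     ] 0.04643258368984995 -18.20288539477244
-12 [195.21582326 196.22368945] [199.59986101 272.06916814]
-16 [196.02178596 196.41952608] [200.56936278 271.3693746 ]
-20 [196.81043588 196.67063278] [201.59363402 270.7157597 ]
-24 [197.57797213 196.97581493] [202.66776586 270.11101356]
```

```bash
cat >> h.py <<'E'
from scipy.spatial.transform import Rotation as Ro
def st():
    s=manip.state();q=s["ee_rot"];R=Ro.from_quat([q[1],q[2],q[3],q[0]]);return s,R
def delta(p,Rt):
    s,R=st();print("shift",((np.array(p)-s["tool_pos"])/.03).round(2),"turn",((Rt*R.inv()).as_rotvec(degrees=True)/8).round(2))
def down(yaw): # tool x down, tool y (jaw) at yaw deg
    a=np.radians(yaw);x=np.array([0,0,-1.]);y=np.array([np.cos(a),np.sin(a),0]);return Ro.from_matrix(np.column_stack([x,y,np.cross(x,y)]))
E
python3 - <<'E'
from h import *
s,R=st();M=R.as_matrix();print(M.round(3));print(np.degrees(np.arctan2(M[1,1],M[0,1])))
for y in(105,-75):delta([.4415,-.037,.18],down(y))
E
```

```text
[[-0.     0.434 -0.901]
 [ 0.001 -0.901 -0.434]
 [-1.    -0.001 -0.   ]]
-64.28889379286109
shift [ 6.77 15.28 -1.69] turn [ 0.000e+00 -1.000e-02  2.116e+01]
shift [ 6.77 15.28 -1.69] turn [-0.01 -0.   -1.34]
```

```bash
python3 -m inch '[[0.7,1.6,0,0,0,1],[1.4,3.1,0,0,0,2],[2,4.6,0,0,0,3],[2.7,6.1,0,0,0,4],[3.4,7.6,0,0,0,5]]' 0
python3 -m inch '[[0.7,1.6,0,0,0,1],[1.4,3.1,0,0,0,2],[2,4.6,0,0,0,3],[2.7,6.1,0,0,0,4],[3.4,7.6,0,0,0,5]]'
python3 - <<'E'
from h import *
delta([.4415,-.037,.15],down(105));print(manip.state()["joint_pos"].round(2))
E
```

```text
clock: 0.6
tool_pos: [0.3407, -0.2654, 0.2305]
ee_rot: [-0.385, -0.593, -0.386, 0.593]
force: [1.3, -0.3, 0.3]
gripper_width: 0.0852
clock: 1.1
tool_pos: [0.4423, -0.0368, 0.2306]
ee_rot: [0.566, 0.424, 0.566, -0.424]
force: [1.0, -1.1, -0.1]
gripper_width: 0.0851
shift [-0.03 -0.01 -2.69] turn [ 1.000e-02 -1.000e-02  1.108e+01]
[-0.27  0.08 -0.21  1.29 -0.    1.01]
```

```bash
python3 -m inch '[[0,0,0,0,0,1],[0,0,-0.5,0,0,2],[0,0,-1,0,0,3],[0,0,-1.5,0,0,4],[0,0,-2,0,0,5]]' 
python3 -m inch '[[0,0,0,0,0,1],[0,0,0,0,0,2],[0,0,0,0,0,3],[0,0,0,0,0,4],[0,0,0,0,0,5]]'
python3 -m inch '[[0,0,0,0,0,1],[0,0,0,0,0,1.1],[0,0,0,0,0,1.1]]'
python3 - <<'E'
from h import *
delta([.4415,-.037,.033],down(105));print(manip.state()["joint_pos"].round(2))
c=snap("top","top1");cv2.imwrite("pics/c1.png",cv2.resize(c["image"][150:280,220:360],None,fx=4,fy=4))
E
```

```text
clock: 1.6
tool_pos: [0.442, -0.0366, 0.1698]
ee_rot: [0.677, 0.202, 0.678, -0.203]
force: [0.7, -0.5, 0.4]
gripper_width: 0.0853
clock: 2.1
tool_pos: [0.4419, -0.0365, 0.1695]
ee_rot: [0.705, -0.044, 0.706, 0.043]
force: [-1.3, -0.0, -0.2]
gripper_width: 0.0858
clock: 2.4
tool_pos: [0.4417, -0.0364, 0.1694]
ee_rot: [0.7, -0.096, 0.701, 0.096]
force: [0.1, -0.6, 1.1]
gripper_width: 0.0853
shift [-0.01 -0.02 -4.55] turn [ 0.01 -0.01 -0.08]
[-0.27  0.11 -0.33  1.13 -0.   -0.54]
```

View pics/c1.png

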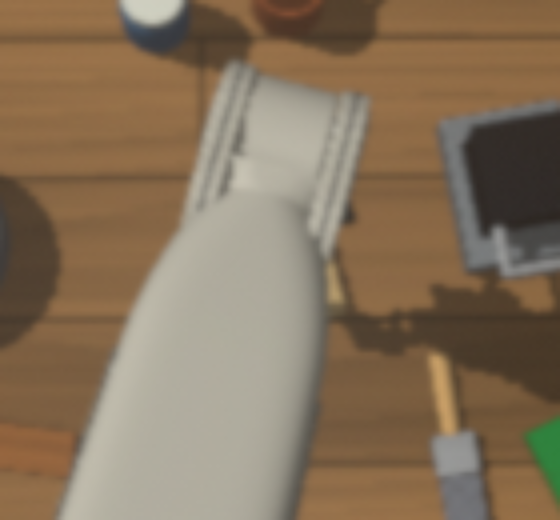

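```bash
python3 -m inch '[[0,0,-1.3,0,0,-0.1],[0,0,-2.6,0,0,-0.1],[0,0,-3.7,0,0,-0.1],[0,0,-4.5,0,0,-0.1],[0,0,-4.7,0,0,-0.1]]'
python3 - <<'E'
from h import *
delta([.4415,-.037,.028],down(105))
c=snap("side","side1");cv2.imwrite("pics/s1.png",cv2.resize(c["image"][130:280,220:360],None,fx=4,fy=4))
E
```

```text
clock: 2.95
tool_pos: [0.4402, -0.0361, 0.0263]
ee_rot: [0.7, -0.09, 0.703, 0.09]
force: [-0.6, -0.6, 1.1]
gripper_width: 0.0855
shift [ 0.04 -0.03  0.06] turn [ 0.   -0.04  0.04]
```

View pics/s1.png

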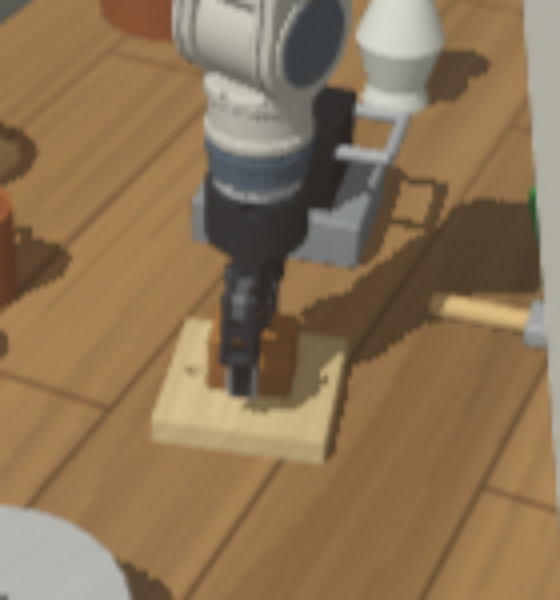

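The fingers straddle the plug (crop px 245,370) above the bat. Closing now.

```bash
python3 -m inch '[[0,0,0,0,0,0],[0,0,0,0,0,0],[0,0,0,0,0,0],[0,0,0,0,0,0],[0,0,0,0,0,0]]' 1
python3 -m inch '[[0,0,0,0,0,0],[0,0,0.1,0,0,0],[0,0,0.2,0,0,0],[0,0,0.5,0,0,0],[0,0,0.8,0,0,0]]'
python3 -m inch '[[0,0,0.7,0,0,0],[0,0,1.5,0,0,0],[0,0,2.3,0,0,0],[0,0,3,0,0,0],[0,0,3.5,0,0,0]]'
python3 - <<'E'
from h import *
print(Ro.from_quat(np.roll(manip.state()["ee_rot"],-1)).as_matrix().round(3))
c=snap("side","side2");cv2.imwrite("pics/s2.png",cv2.resize(c["image"][80:280,180:360],None,fx=3,fy=3))
E
```

```text
clock: 3.5
tool_pos: [0.4416, -0.0365, 0.0281]
ee_rot: [0.701, -0.091, 0.702, 0.09]
force: [-1.4, 0.1, 6.6]
gripper_width: 0.043
clock: 4.0
tool_pos: [0.4415, -0.0365, 0.0527]
ee_rot: [0.7, -0.09, 0.702, 0.09]
force: [0.5, -0.1, -4.5]
gripper_width: 0.0433
clock: 4.5
tool_pos: [0.4417, -0.0365, 0.16]
ee_rot: [0.701, -0.091, 0.702, 0.09]
force: [0.0, 0.3, -4.3]
gripper_width: 0.0435
[[-0.    -0.253  0.967]
 [-0.002  0.967  0.253]
 [-1.    -0.001 -0.001]]
```

View pics/s2.png

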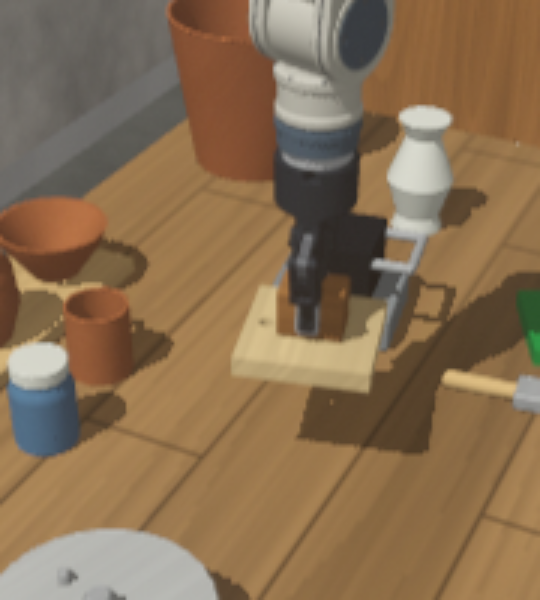

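```bash
python3 -m inch '[[0.1,1.2,0.1,0,0,-0.6],[0.2,2.6,0.2,0,0,-1.2],[0.3,4,0.3,0,0,-1.8],[0.4,5.4,0.3,0,0,-2.4],[0.5,6.8,0.3,0,0,-3]]'
python3 -m inch '[[0.1,1.4,0,0,0,-0.5],[0.2,2.8,0,0,0,-1],[0.3,4,0,0,0,-1.1],[0.3,4.6,0,0,0,-1.1],[0.3,4.8,0,0,0,-1.1]]'
python3 -m inch '[[0,0,0,0,0,0],[0,0,0,0,0,0]]'
python3 - <<'E'
from h import *
delta([.4645,.312,.148],down(72))
c=snap("top","top3");s=snap("side","side3")
# hold chuck bat top z estimate from side
tcp=manip.state()["tool_pos"];zb=tcp[2]-.028
for c,n in((c,"top"),(s,"side")):
    W=pts(c);m=(abs(W[...,2]-zb-.018)<.006)&(np.hypot(W[...,0]-tcp[0],W[...,1]-tcp[1])<.1)
    w=W[m];print(n,zb,m.sum(),cv2.minAreaRect((w[:,:2]*1000).astype(np.float32)),w[:,2].mean())
cv2.imwrite("pics/s3.png",cv2.resize(s["image"][180:340,150:330],None,fx=3,fy=3))
E
```

```text
clock: 5.05
tool_pos: [0.4572, 0.1689, 0.1709]
ee_rot: [0.705, 0.058, 0.704, -0.06]
force: [0.8, -0.1, -4.9]
gripper_width: 0.0435
clock: 5.55
tool_pos: [0.4657, 0.3148, 0.1704]
ee_rot: [0.698, 0.111, 0.698, -0.113]
force: [-0.0, -0.7, -5.2]
gripper_width: 0.0435
clock: 5.75
tool_pos: [0.4655, 0.3141, 0.1702]
ee_rot: [0.698, 0.111, 0.698, -0.113]
force: [-0.7, -1.2, -4.9]
gripper_width: 0.0432
shift [-0.03 -0.07 -0.74] turn [ 0.03 -0.    0.03]
top 0.1424815984056545 379 ((467.9618225097656, 303.98187255859375), (113.5042495727539, 118.40548706054688), 72.062744140625) 0.1611163873186204
side 0.1424815984056545 1612 ((464.3055725097656, 314.8321533203125), (132.50527954101562, 133.16331481933594), 71.38629913330078) 0.16111638190419456
```

View pics/s3.png

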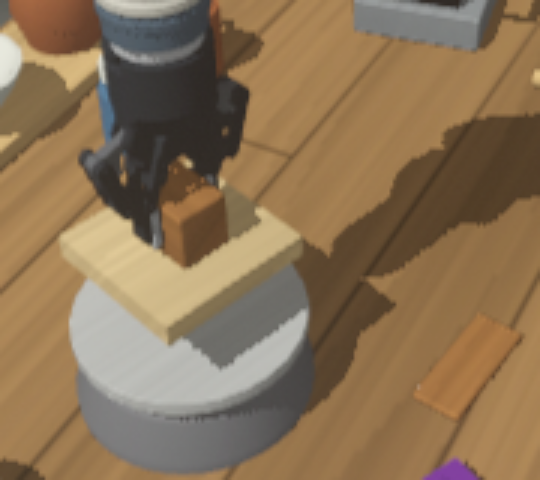

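```bash
python3 -m inch '[[0,-0.08,-0.3,0,0,0],[0,-0.08,-0.7,0,0,0],[0,-0.08,-1,0,0,0],[0,-0.08,-1.2,0,0,0],[0,-0.08,-1.25,0,0,0]]'
python3 -m inch '[[0,0,-0.1,0,0,0],[0,0,-0.2,0,0,0],[0,0,-0.3,0,0,0]]'
```

```text
clock: 6.35
tool_pos: [0.4653, 0.3111, 0.1318]
ee_rot: [0.698, 0.111, 0.698, -0.114]
force: [0.0, 0.5, -4.4]
gripper_width: 0.0435
clock: 6.65
tool_pos: [0.4654, 0.3113, 0.1227]
ee_rot: [0.698, 0.111, 0.698, -0.114]
force: [-0.4, 0.1, -5.5]
gripper_width: 0.0435
```

```bash
python3 -m inch '[[-0.02,0.02,-0.07,0,0,0],[-0.02,0.02,-0.14,0,0,0],[-0.02,0.02,-0.2,0,0,0]]'
```

```text
clock: 6.95
tool_pos: [0.4648, 0.3119, 0.1166]
ee_rot: [0.698, 0.111, 0.698, -0.114]
force: [0.1, 0.0, -4.5]
gripper_width: 0.0434
```

```bash
python3 -m inch '[[0,0,-0.05,0,0,0],[0,0,-0.1,0,0,0],[0,0,-0.15,0,0,0]]'
```

```text
clock: 7.25
tool_pos: [0.4648, 0.3119, 0.112]
ee_rot: [0.698, 0.111, 0.698, -0.114]
force: [0.3, 0.0, -5.3]
gripper_width: 0.0434
```

```bash
python3 -m inch '[[0,0,-0.03,0,0,0],[0,0,-0.06,0,0,0],[0,0,-0.09,0,0,0]]'; python3 -m inch '[[0,0,-0.02,0,0,0],[0,0,-0.04,0,0,0]]'
```

```text
clock: 7.55
tool_pos: [0.4649, 0.3119, 0.1093]
ee_rot: [0.698, 0.111, 0.698, -0.114]
force: [-0.7, -0.4, -4.7]
gripper_width: 0.0431
clock: 7.75
tool_pos: [0.465, 0.3119, 0.1083]
ee_rot: [0.698, 0.111, 0.698, -0.114]
force: [-0.8, -2.5, 2.4]
gripper_width: 0.0432
```

```bash
python3 -m inch '[[0,0,-0.02,0,0,0],[0,0,-0.03,0,0,0]]';  python3 -m inch '[[0,0,0,0,0,0],[0,0,0,0,0,0],[0,0,0,0,0,0],[0,0,0,0,0,0],[0,0,0,0,0,0]]' 0; python3 -m inch '[[0,0,0.3,0,0,0],[0,0,0.8,0,0,0],[0,0,1.7,0,0,0],[0,0,2.8,0,0,0],[0,0,4,0,0,0]]'
python3 -m inch '[[0,-1.5,0,0,0,0],[0,-3,0,0,0,0],[0,-4.5,0,0,0,0],[0,-6,0,0,0,0],[0,-7.5,0,0,0,0]]'
python3 - <<'E'
from h import *
c=snap("top","top4");s=snap("side","side4")
for c,n in((c,"top"),(s,"side")):
    W=pts(c)
    for lo,hi in((.09,.11),(.142,.158)):
        m=(W[...,2]>lo)&(W[...,2]<hi)&(np.hypot(W[...,0]-.4645,W[...,1]-.312)<.095)
        w=W[m];print(n,m.sum(),cv2.minAreaRect((w[:,:2]*1000).astype(np.float32)),np.median(w[:,2]))
        w=w[np.hypot(w[:,0]-.4645,w[:,1]-.312)<(.06 if lo<.1 else .025)]
        A=np.c_[w[:,:2]-[.4645,.312],np.ones(len(w))]
        ok=abs(w[:,2]-np.median(w[:,2]))<.004;print(" plane",np.linalg.lstsq(A[ok],w[ok,2],rcond=None)[0].round(4))
cv2.imwrite("pics/s4.png",cv2.resize(s["image"][220:340,150:300],None,fx=4,fy=4))
E
```

```text
clock: 7.95
tool_pos: [0.465, 0.3119, 0.1082]
ee_rot: [0.698, 0.111, 0.698, -0.113]
force: [-3.2, -4.5, 8.4]
gripper_width: 0.0434
clock: 8.45
tool_pos: [0.4651, 0.3119, 0.1082]
ee_rot: [0.698, 0.111, 0.698, -0.113]
force: [0.1, 0.5, 0.7]
gripper_width: 0.0854
clock: 8.95
tool_pos: [0.4647, 0.3117, 0.2297]
ee_rot: [0.698, 0.111, 0.698, -0.114]
force: [0.2, -0.1, 0.5]
gripper_width: 0.0853
clock: 9.45
tool_pos: [0.4644, 0.0852, 0.2305]
ee_rot: [0.699, 0.111, 0.698, -0.113]
force: [0.9, -1.0, -0.5]
gripper_width: 0.0853
top 962 ((465.0443420410156, 313.98956298828125), (136.15179443359375, 130.68722534179688), 71.21244812011719) 0.09903094608612481
 plane [-0.0024  0.002   0.0992]
top 216 ((464.46563720703125, 312.46575927734375), (45.21459197998047, 63.66447448730469), 71.50865173339844) 0.1490121403027586
 plane [-0.0118 -0.025   0.1489]
side 1749 ((463.7603759765625, 313.13726806640625), (131.7952117919922, 133.30758666992188), 71.87625122070312) 0.09923757344574881
 plane [-0.001   0.0004  0.0993]
side 422 ((464.05218505859375, 313.7989501953125), (44.25135803222656, 65.12467956542969), 72.4831314086914) 0.1490793469588372
 plane [-0.0033 -0.014   0.1494]
```

View pics/s4.png

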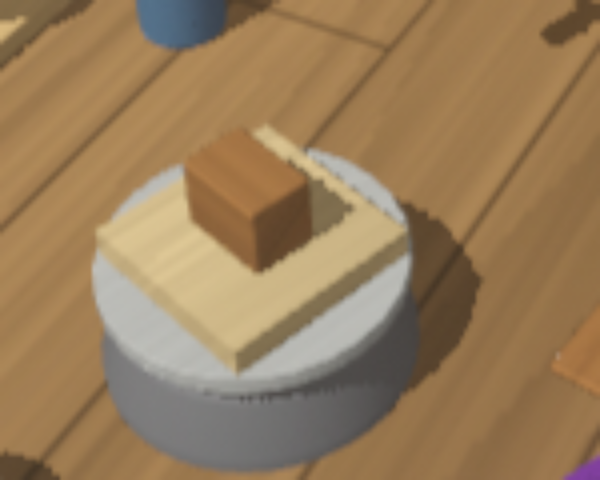

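The chuck is seated flush: bat top at 99 mm and level, centred on the wheel, and yaw matches. Next is the guard, so I'll write the geometry helper.

```bash
cat >> h.py <<'E'
B=np.array([.518,-.2808,0]);YAW=10.5
Rb=Ro.from_euler('z',YAW,degrees=True)
def tilt(phi): # jaw along box y; phi deg forward tilt
    return Rb*Ro.from_euler('y',-phi,degrees=True)*down(90)
def bp(x,y,z): return B+Rb.apply([x,y,z])
def bar(th): return np.array([.05-.140*np.cos(th)+.055*np.sin(th),0,.046+.140*np.sin(th)+.055*np.cos(th)])
def push(th,phi,off=.017,s=.02,y=0):
    a=np.radians(phi);n=np.array([np.cos(a),0,np.sin(a)]);d=np.array([np.sin(a),0,-np.cos(a)])
    p=bar(th)-off*n+s*d; return bp(p[0],y,p[2]),tilt(phi)
def rows(L):
    s,R=st();print("tcp",s["tool_pos"].round(4),"q",s["joint_pos"].round(2))
    for p,Rt in L:
        print(np.r_[(p-s["tool_pos"])/.03,(Rt*R.inv()).as_rotvec(degrees=True)/8].round(2).tolist())
def inbox():
    s,R=st();p=Rb.inv().apply(s["tool_pos"]-B);return p
E
python3 - <<'E'
from h import *
rows([(bp(-.2,0,.24),tilt(0)),(bp(-.19,0,.16),tilt(45)),push(0,45,.03,.015)])
E
```

```text
tcp [0.4648 0.0826 0.2305] q [ 0.    0.13 -0.15  1.29 -0.    0.32]
[-4.78, -13.33, 0.32, 0.03, 0.01, 3.63]
[-4.45, -13.27, -2.35, -0.37, -5.66, 3.46]
[-1.52, -12.72, -5.38, -0.37, -5.66, 3.46]
```

```bash
python3 -m inch '[[-0.5,-1.4,0.3,0,0,0.6],[-1,-2.8,0.3,0,0,1.2],[-1.5,-4.2,0.3,0,0,1.8],[-2,-5.6,0.3,0,0,2.4],[-2.5,-7,0.3,0,0,3]]'
python3 -m inch '[[-0.5,-1.4,0,0,0,0.3],[-1,-2.8,0,0,0,0.6],[-1.5,-4.2,0,0,0,0.6],[-2,-5.6,0,0,0,0.6],[-2.3,-6.3,0,0,0,0.6]]' 1
python3 - <<'E'
from h import *
rows([(bp(-.19,0,.16),tilt(45)),push(0,45,.03,.015)])
E
```

```text
clock: 10.05
tool_pos: [0.3892, -0.1284, 0.2403]
ee_rot: [0.707, -0.037, 0.705, 0.033]
force: [1.5, 0.0, 0.8]
gripper_width: 0.0854
clock: 10.55
tool_pos: [0.3194, -0.32, 0.2408]
ee_rot: [0.706, -0.066, 0.703, 0.062]
force: [0.9, 0.3, 0.2]
gripper_width: 0.0123
tcp [ 0.3194 -0.32    0.2408] q [-0.97  0.08 -0.17  1.31  0.   -1.15]
[0.39, 0.15, -2.69, 1.06, -5.5, 0.03]
[3.32, 0.7, -5.72, 1.06, -5.5, 0.03]
```

```bash
python3 -m inch '[[0.1,0,-0.4,0.2,-1,0],[0.1,0.1,-0.8,0.4,-2,0],[0.2,0.1,-1.2,0.6,-3,0],[0.3,0.1,-1.7,0.8,-4,0],[0.3,0.1,-2.2,1,-5,0]]'
python3 -m inch '[[0.1,0,-0.4,0.1,-0.5,0],[0.1,0,-0.5,0.1,-0.5,0],[0.1,0,-0.5,0.1,-0.5,0]]'
python3 - <<'E'
from h import *
rows([(bp(-.19,0,.16),tilt(45)),push(0,45,.03,.015)])
s=snap("side","side5");cv2.imwrite("pics/s5.png",cv2.resize(s["image"][60:240,200:420],None,fx=3,fy=3))
E
```

```text
clock: 11.05
tool_pos: [0.3289, -0.3174, 0.1761]
ee_rot: [0.907, -0.037, 0.411, 0.083]
force: [0.4, -0.8, -1.3]
gripper_width: 0.0001
clock: 11.35
tool_pos: [0.3318, -0.3177, 0.1612]
ee_rot: [0.921, -0.033, 0.379, 0.084]
force: [0.3, -0.2, 0.2]
gripper_width: -0.0001
tcp [ 0.3318 -0.3177  0.1612] q [-1.45  0.1  -0.62  0.92  0.79 -1.66]
[-0.02, 0.08, -0.04, -0.03, 0.03, 0.02]
[2.91, 0.62, -3.07, -0.03, 0.03, 0.02]
```

View pics/s5.png

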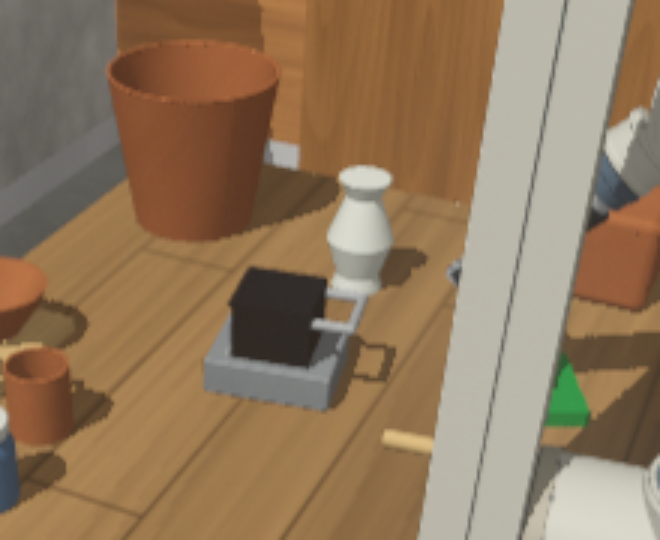

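```bash
python3 -m inch '[[0.7,0.2,-0.7,0,0,0],[1.4,0.35,-1.4,0,0,0],[2.1,0.5,-2.1,0,0,0],[2.6,0.6,-2.8,0,0,0],[2.9,0.6,-3.05,0,0,0]]'
python3 - <<'E'
from h import *
print(inbox())
rows([push(0,45,.03,.015)]+[push(a,48-a*22) for a in (0,.07,.14,.21,.28,.35,.42)])
s=snap("side","side6");cv2.imwrite("pics/s6.png",cv2.resize(s["image"][100:220,240:400],None,fx=4,fy=4))
c=snap("top","top6");cv2.imwrite("pics/t6.png",cv2.resize(c["image"][140:260,300:440],None,fx=4,fy=4))
E
```

```text
clock: 11.9
tool_pos: [0.4209, -0.2987, 0.0701]
ee_rot: [0.921, -0.035, 0.38, 0.085]
force: [-0.9, -0.2, -0.7]
gripper_width: -0.0002
[-9.87661651e-02  9.03584125e-05  7.00814672e-02]
tcp [ 0.4209 -0.2987  0.0701] q [-1.21  0.23 -0.77  0.4   0.77 -1.33]
[-0.06, -0.01, -0.03, -0.01, 0.02, -0.01]
[0.4, 0.07, 0.16, 0.06, -0.35, -0.01]
[0.52, 0.09, 0.48, 0.02, -0.16, -0.01]
[0.65, 0.12, 0.79, -0.01, 0.03, -0.01]
[0.81, 0.15, 1.09, -0.05, 0.22, -0.01]
[0.99, 0.18, 1.37, -0.08, 0.41, -0.01]
[1.18, 0.22, 1.64, -0.12, 0.6, -0.01]
[1.4, 0.26, 1.9, -0.16, 0.79, -0.01]
```

View pics/s6.png

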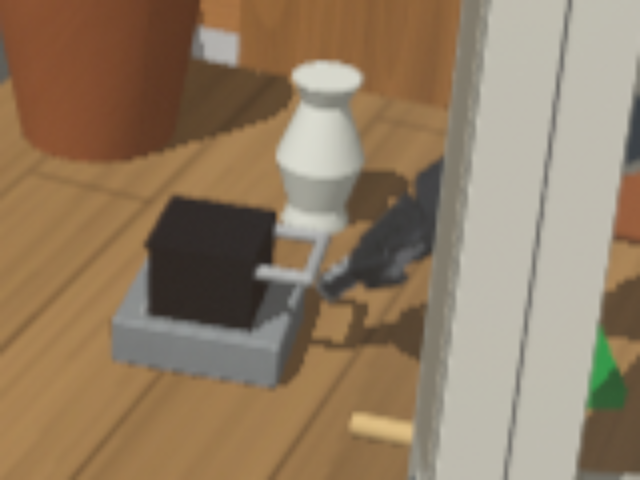

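View pics/t6.png

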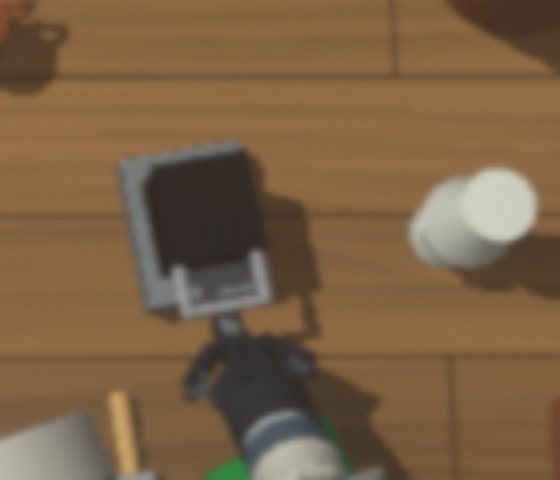

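```bash
python3 -m inch '[[0.4,0.07,0.15,0,-0.3,0],[0.5,0.1,0.5,0,-0.15,0],[0.65,0.1,0.8,0,0,0],[0.8,0.15,1.1,0,0.2,0],[1,0.2,1.4,-0.1,0.4,0]]'
python3 - <<'E'
from h import *
print(inbox())
rows([push(a,48-a*22) for a in (.28,.35,.42,.49,.56,.63,.7)])
s=snap("side","side7");cv2.imwrite("pics/s7.png",cv2.resize(s["image"][100:220,240:400],None,fx=4,fy=4))
E
```

```text
clock: 12.5
tool_pos: [0.4508, -0.2938, 0.1144]
ee_rot: [0.909, -0.04, 0.406, 0.083]
force: [-1.4, -1.9, -1.3]
gripper_width: -0.0002
[-0.06841589 -0.00052411  0.11441659]
tcp [ 0.4508 -0.2938  0.1144] q [-1.11  0.16 -0.67  0.5   0.69 -1.21]
[-0.01, 0.02, -0.1, 0.03, 0.0, -0.01]
[0.18, 0.05, 0.17, -0.0, 0.19, -0.01]
[0.4, 0.09, 0.42, -0.04, 0.38, -0.01]
[0.63, 0.13, 0.66, -0.07, 0.57, -0.01]
[0.88, 0.18, 0.88, -0.11, 0.76, -0.01]
[1.14, 0.23, 1.08, -0.14, 0.95, -0.01]
[1.41, 0.28, 1.26, -0.18, 1.14, -0.01]
```

View pics/s7.png

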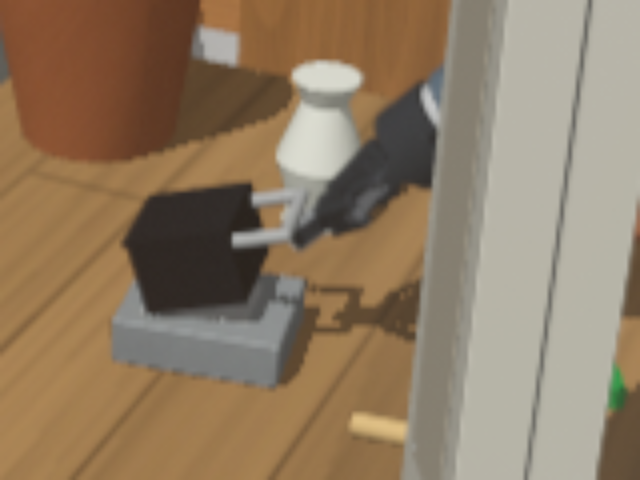

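The guard is opening. Continuing along the arc.

```bash
python3 -m inch '[[0.2,0.05,0.17,0,0.2,0],[0.4,0.1,0.42,0,0.4,0],[0.63,0.13,0.66,-0.1,0.6,0],[0.9,0.18,0.88,-0.1,0.8,0],[1.14,0.23,1.08,-0.1,1,0]]'
python3 - <<'E'
from h import *
print(inbox())
rows([push(a,48-a*22) for a in (.63,.7,.77,.84,.91,.98,1.05)])
E
```

```text
clock: 13.05
tool_pos: [0.4864, -0.2872, 0.1503]
ee_rot: [0.878, -0.043, 0.469, 0.083]
force: [-0.5, -0.9, -1.9]
gripper_width: -0.0
[-0.03222712 -0.00050544  0.1503118 ]
tcp [ 0.4864 -0.2872  0.1503] q [-0.96  0.14 -0.49  0.67  0.53 -1.07]
[-0.05, 0.01, -0.12, -0.01, -0.05, -0.02]
[0.23, 0.06, 0.06, -0.04, 0.14, -0.02]
[0.51, 0.11, 0.22, -0.08, 0.33, -0.02]
[0.81, 0.17, 0.36, -0.11, 0.52, -0.02]
[1.11, 0.22, 0.48, -0.15, 0.71, -0.02]
[1.43, 0.28, 0.57, -0.18, 0.89, -0.02]
[1.74, 0.34, 0.64, -0.22, 1.08, -0.02]
```

```bash
python3 -m inch '[[0.23,0.06,0.06,0,0.15,0],[0.51,0.11,0.22,-0.1,0.3,0],[0.81,0.17,0.36,-0.1,0.5,0],[1.11,0.22,0.48,-0.15,0.7,0],[1.43,0.28,0.57,-0.2,0.9,0]]'
python3 - <<'E'
from h import *
print(inbox())
rows([push(a,48-a*22) for a in (.98,1.05,1.12,1.19,1.26,1.33)])
s=snap("side","side8");cv2.imwrite("pics/s8.png",cv2.resize(s["image"][80:220,240:400],None,fx=4,fy=4))
E
```

```text
clock: 13.55
tool_pos: [0.5296, -0.2787, 0.1683]
ee_rot: [0.846, -0.05, 0.525, 0.078]
force: [-1.1, -0.4, 1.1]
gripper_width: -0.0001
[ 1.18045352e-02 -3.06344229e-05  1.68266007e-01]
tcp [ 0.5296 -0.2787  0.1683] q [-0.81  0.19 -0.33  0.79  0.38 -0.95]
[-0.01, -0.0, -0.03, 0.02, -0.01, -0.02]
[0.3, 0.06, 0.04, -0.01, 0.18, -0.02]
[0.62, 0.12, 0.09, -0.05, 0.37, -0.02]
[0.95, 0.18, 0.11, -0.08, 0.56, -0.02]
[1.27, 0.24, 0.11, -0.12, 0.74, -0.02]
[1.59, 0.3, 0.08, -0.15, 0.93, -0.02]
```

View pics/s8.png

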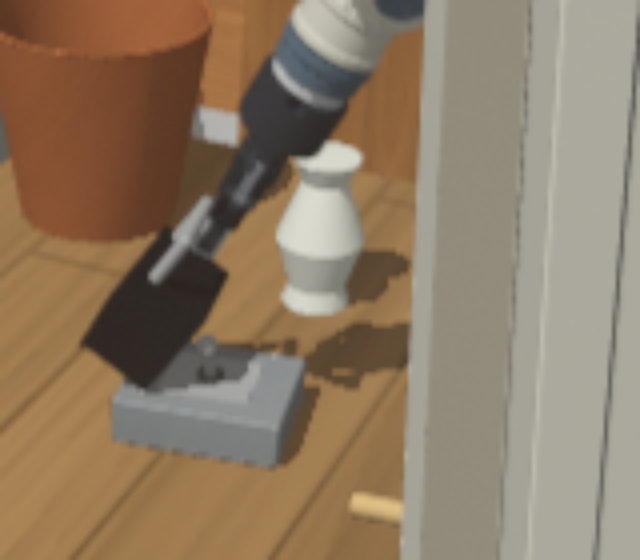

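```bash
python3 -m inch '[[0.3,0.06,0.04,0,0.2,0],[0.62,0.12,0.09,0,0.4,0],[0.95,0.18,0.11,-0.1,0.55,0],[1.27,0.24,0.11,-0.1,0.75,0],[1.59,0.3,0.08,-0.15,0.9,0]]'
python3 - <<'E'
from h import *
print(inbox())
rows([push(a,48-a*22) for a in (1.33,1.4,1.47,1.54,1.61,1.68,1.72)])
E
```

```text
clock: 14.1
tool_pos: [0.5792, -0.2698, 0.1719]
ee_rot: [0.81, -0.055, 0.578, 0.076]
force: [-0.9, -0.4, 0.3]
gripper_width: -0.0
[ 0.06215428 -0.00029481  0.17185621]
tcp [ 0.5792 -0.2698  0.1719] q [-0.68  0.28 -0.15  0.92  0.25 -0.84]
[-0.06, -0.0, -0.04, 0.01, 0.03, -0.03]
[0.26, 0.06, -0.09, -0.03, 0.22, -0.03]
[0.57, 0.12, -0.16, -0.07, 0.41, -0.03]
[0.88, 0.17, -0.26, -0.1, 0.6, -0.03]
[1.18, 0.23, -0.38, -0.14, 0.79, -0.03]
[1.47, 0.28, -0.52, -0.17, 0.98, -0.03]
[1.63, 0.31, -0.61, -0.19, 1.09, -0.03]
```

```bash
python3 -m inch '[[0.26,0.06,-0.09,0,0.2,0],[0.57,0.12,-0.16,0,0.4,0],[0.88,0.17,-0.26,-0.1,0.6,0],[1.18,0.23,-0.38,-0.15,0.8,0],[1.45,0.28,-0.51,-0.15,1,0]]'
python3 - <<'E'
from h import *
print(inbox())
s=snap("side","side9");cv2.imwrite("pics/s9.png",cv2.resize(s["image"][80:220,240:400],None,fx=4,fy=4))
E
```

```text
clock: 14.6
tool_pos: [0.6231, -0.2611, 0.1566]
ee_rot: [0.767, -0.058, 0.634, 0.074]
force: [-0.4, -1.8, 0.2]
gripper_width: -0.0
[0.10696601 0.00018119 0.15662351]
```

View pics/s9.png

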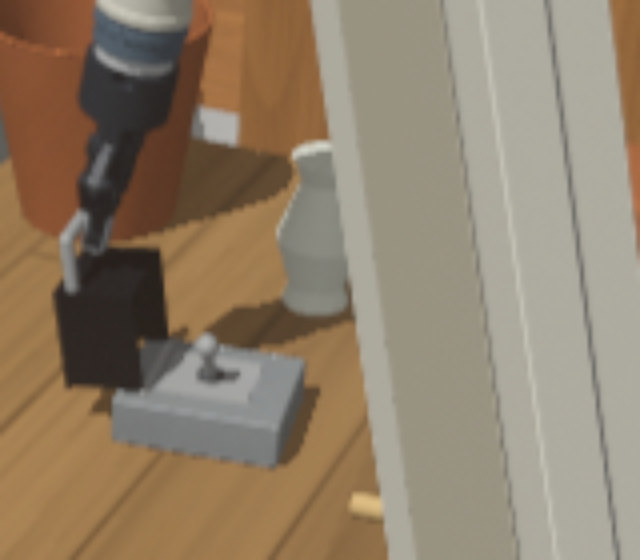

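The guard is open at about 1.68 rad and staying there. Toggle ball at crop px (205,345), leaning to the box's +y side. Now I'll withdraw and move to its +y side.

```bash
python3 -m inch '[[-0.3,0,0.2,0,0,0],[-0.8,0,1,0,0,0],[-1.2,0,2,0,0,0],[-2.2,0,3,0,0,0],[-3.2,0.4,3.4,0,0,0]]'
python3 - <<'E'
from h import *
print(inbox())
rows([(bp(.003,.065,.2),tilt(12)),(bp(.003,.065,.07),tilt(12))])
s=snap("side","side10");c=snap("top","top10")
a=cv2.resize(s["image"][110:200,240:340],None,fx=4,fy=4);b=cv2.resize(c["image"][140:230,310:410],None,fx=4,fy=4)
cv2.imwrite("pics/s10.png",np.hstack([a,b]))
E
```

```text
clock: 15.15
tool_pos: [0.5272, -0.2499, 0.2608]
ee_rot: [0.768, -0.059, 0.634, 0.073]
force: [0.3, -0.2, 0.1]
gripper_width: -0.0
[0.01467761 0.02875343 0.26082051]
tcp [ 0.5272 -0.2499  0.2608] q [-0.66  0.21  0.02  1.25  0.14 -0.84]
[-0.6, 1.12, -2.03, 0.01, -0.13, -0.03]
[-0.6, 1.12, -6.36, 0.01, -0.13, -0.03]
```

View pics/s10.png

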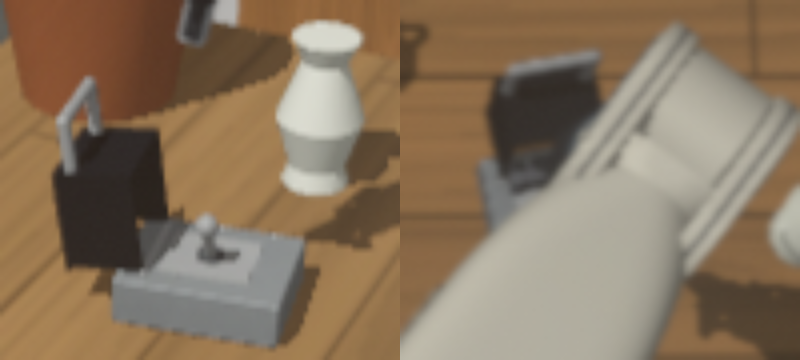

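```bash
python3 -m inch '[[-0.6,1.1,-0.3,0,0,0],[-0.6,1.1,-1.5,0,0,0],[-0.6,1.1,-3,0,0,0],[-0.6,1.1,-4.4,0,0,0],[-0.6,1.1,-4.8,0,0,0]]'
python3 - <<'E'
from h import *
print(inbox())
s=load("side10")
for a in(0,.1,.5,1): print(a,proj(s,bp(0,.05*np.sin(.5-a),.046+.05*np.cos(.5-a))))
print(ray(s,291.3,166,.09)-bp(0,0,0.09))
rows([(bp(.003,.065,.07),tilt(12))])
s=snap("side","side11");cv2.imwrite("pics/s11.png",cv2.resize(s["image"][100:210,230:350],None,fx=5,fy=5))
E
```

```text
clock: 15.75
tool_pos: [0.5047, -0.2137, 0.1135]
ee_rot: [0.767, -0.058, 0.635, 0.074]
force: [-0.1, 0.3, 0.4]
gripper_width: 0.0001
[-0.00079643  0.06842279  0.11354277]
0 [291.02230812 166.6742171 ]
0.1 [291.35272083 165.48172528]
0.5 [292.70322788 161.74646555]
1 [294.19262005 159.98966451]
[-3.45815309e-03  1.91821427e-02 -2.77555756e-17]
tcp [ 0.5047 -0.2137  0.1135] q [-0.63  0.23 -0.34  0.87  0.14 -0.81]
[0.15, -0.09, -1.45, -0.01, -0.16, -0.03]
```

View pics/s11.png

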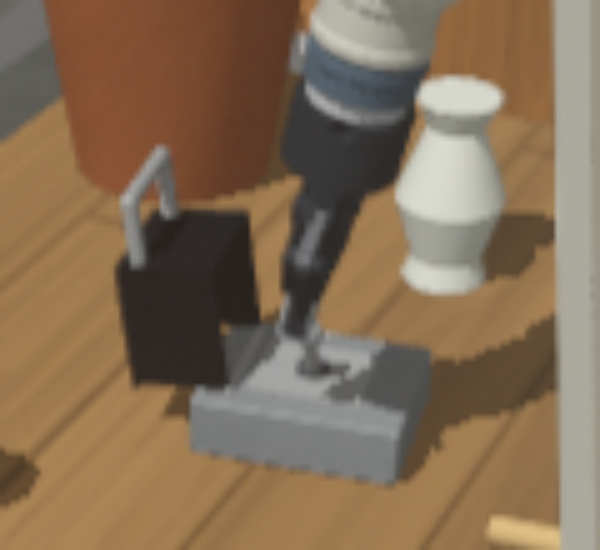

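```bash
python3 -m inch '[[0.1,-0.05,-0.5,0,0,0],[0.1,-0.05,-1,0,0,0],[0.1,-0.05,-1.35,0,0,0],[0.1,-0.05,-1.45,0,0,0]]'
python3 - <<'E'
from h import *
print(inbox())
rows([(bp(.003,y,.07),tilt(11)) for y in(.055,.045,.035,.025,.015,.005,0)])
E
```

```text
clock: 16.2
tool_pos: [0.5075, -0.2152, 0.0695]
ee_rot: [0.767, -0.057, 0.635, 0.074]
force: [-0.3, -0.3, -0.0]
gripper_width: 0.0003
[0.00159269 0.06639576 0.06948341]
tcp [ 0.5075 -0.2152  0.0695] q [-0.63  0.28 -0.41  0.76  0.14 -0.81]
[0.12, -0.36, 0.02, -0.04, -0.04, -0.03]
[0.18, -0.69, 0.02, -0.04, -0.04, -0.03]
[0.24, -1.02, 0.02, -0.04, -0.04, -0.03]
[0.3, -1.35, 0.02, -0.04, -0.04, -0.03]
[0.36, -1.68, 0.02, -0.04, -0.04, -0.03]
[0.42, -2.0, 0.02, -0.04, -0.04, -0.03]
[0.45, -2.17, 0.02, -0.04, -0.04, -0.03]
```

```bash
python3 -m inch '[[0.12,-0.36,0,0,0,0],[0.18,-0.7,0,0,0,0],[0.24,-1,0,0,0,0],[0.28,-1.25,0,0,0,0],[0.3,-1.4,0,0,0,0]]'; python3 -m inch '[[0.03,-0.15,0,0,0,0],[0.06,-0.3,0,0,0,0],[0.09,-0.45,0,0,0,0],[0.12,-0.55,0,0,0,0]]'
python3 - <<'E'
from h import *
print(inbox())
s=snap("side","side12");cv2.imwrite("pics/s12.png",cv2.resize(s["image"][100:210,230:350],None,fx=5,fy=5))
E
```

```text
clock: 16.7
tool_pos: [0.5168, -0.2584, 0.0698]
ee_rot: [0.767, -0.057, 0.635, 0.074]
force: [-1.0, 2.3, 1.4]
gripper_width: -0.0002
clock: 17.1
tool_pos: [0.52, -0.275, 0.0694]
ee_rot: [0.766, -0.057, 0.635, 0.074]
force: [-1.4, 1.4, -1.1]
gripper_width: 0.0003
[0.0030512  0.00531186 0.06937175]
```

View pics/s12.png

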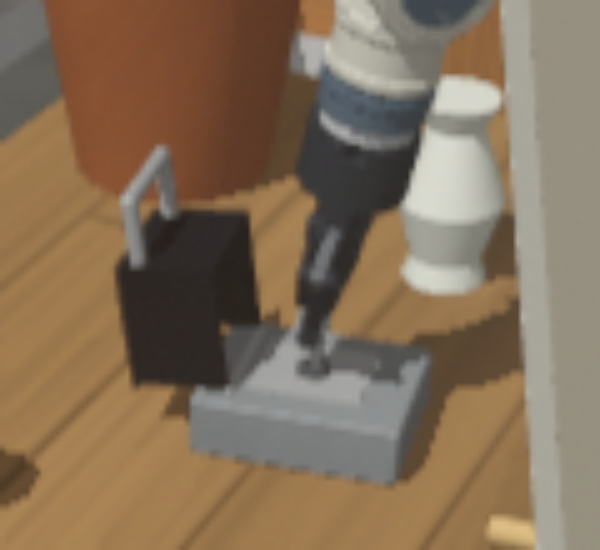

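Now small steps to the stop, watching the force.

```bash
python3 -m inch '[[0.03,-0.1,0,0,0,0],[0.05,-0.2,0,0,0,0],[0.05,-0.2,0,0,0,0]]'; python3 -m inch '[[0.02,-0.07,0,0,0,0],[0.03,-0.14,0,0,0,0],[0.03,-0.14,0,0,0,0]]'
```

```text
clock: 17.45
tool_pos: [0.5213, -0.2801, 0.069]
ee_rot: [0.766, -0.056, 0.636, 0.075]
force: [-1.7, 8.4, 2.3]
gripper_width: 0.0002
clock: 17.75
tool_pos: [0.5214, -0.2806, 0.0686]
ee_rot: [0.766, -0.054, 0.636, 0.078]
force: [-6.0, 19.0, 8.8]
gripper_width: -0.0002
```

The force rose to 19 N with no further motion, so the toggle is against its stop. I'll back off, lift and look.

```bash
python3 -m inch '[[-0.05,0.4,0,0,0,0],[-0.1,0.8,0.3,0,0,0],[-0.2,1,1.5,0,0,0],[-0.2,1,3,0,0,0],[-0.2,1,4.5,0,0,0]]';python3 -m inch '[[0,0.5,1,0,0,0],[0,1.6,1.5,0,0,0],[0,3,1.5,0,0,0],[0,4.5,1.5,0,0,0]]'
python3 - <<'E'
from h import *
print(inbox())
s=snap("side","side13");c=snap("top","top13")
a=cv2.resize(s["image"][110:210,240:340],None,fx=4,fy=4,interpolation=cv2.INTER_CUBIC);b=cv2.resize(c["image"][140:240,310:410],None,fx=4,fy=4)
cv2.imwrite("pics/s13.png",np.hstack([a,b]))
for t in (0,.5,.9,1.):
  print(t,[proj(k,bp(0,.05*np.sin(.5-t),.046+.05*np.cos(.5-t))).round(1) for k in(s,c)])
E
```

```text
clock: 18.25
tool_pos: [0.5153, -0.25, 0.2061]
ee_rot: [0.766, -0.055, 0.636, 0.078]
force: [0.7, -0.1, 0.2]
gripper_width: 0.0001
clock: 18.65
tool_pos: [0.5154, -0.1143, 0.2527]
ee_rot: [0.767, -0.055, 0.635, 0.076]
force: [1.1, -0.5, 0.4]
gripper_width: 0.0
[0.02782592 0.16416757 0.25270173]
0 [array([291. , 166.7]), array([344. , 194.3])]
0.5 [array([292.7, 161.7]), array([350.6, 192.8])]
0.9 [array([293.9, 160.1]), array([355.4, 192.1])]
1.0 [array([294.2, 160. ]), array([356.5, 191.9])]
```

View pics/s13.png

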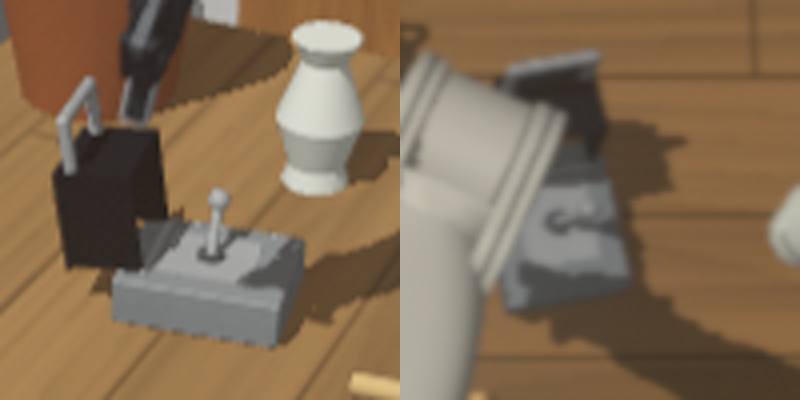

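The toggle ball is at side px (294.5,159.5), which matches angle 1.0. Next, go behind the bar to close the guard.

Run:
```python
from h import *
c=load("top13");s=load("side13")
for th in(1.6,1.68,1.75): 
  b=bar(th);print(th,[[proj(k,bp(b[0],y,b[2])).round(1).tolist() for y in(.037,-.037)] for k in(c,s)])
rows([push(1.68,11,-.035,-.085),push(1.68,11,-.035,.015),push(1.68,11,-.017,.015)])
```

```text
1.6 [[[338.4, 160.5], [358.7, 156.8]], [[259.2, 139.0], [265.5, 129.7]]]
1.68 [[[337.6, 158.0], [357.7, 154.3]], [[256.1, 140.0], [262.5, 130.6]]]
1.75 [[[336.9, 156.0], [356.9, 152.3]], [[253.5, 141.1], [260.0, 131.7]]]
tcp [ 0.5148 -0.1107  0.2528] q [-0.44  0.11 -0.13  1.19  0.12 -0.63]
[4.63, -4.83, 0.55, -0.09, -0.04, -0.08]
[5.26, -4.72, -2.72, -0.09, -0.04, -0.08]
[4.68, -4.82, -2.84, -0.09, -0.04, -0.08]
```

```bash
python3 -m inch '[[1.1,-1,0.3,0,0,0],[2.2,-2,0.55,0,0,0],[3.3,-3,0.55,0,0,0],[4.2,-4.2,0.55,0,0,0],[4.63,-4.83,0.55,0,0,0]]'
python3 - <<'E'
from h import *
rows([push(1.68,11,-.035,.015),push(1.68,11,-.017,.015)])
s=snap("side","side14");cv2.imwrite("pics/s14.png",cv2.resize(s["image"][80:210,210:350],None,fx=4,fy=4))
E
```

```text
clock: 19.25
tool_pos: [0.6554, -0.2585, 0.2688]
ee_rot: [0.767, -0.057, 0.634, 0.078]
force: [1.1, 0.1, -0.9]
gripper_width: -0.0002
tcp [ 0.6554 -0.2585  0.2688] q [-0.55  0.43  0.35  1.36  0.14 -0.74]
[0.57, 0.21, -3.26, -0.09, -0.03, -0.07]
[-0.01, 0.11, -3.37, -0.09, -0.03, -0.07]
```

View pics/s14.png

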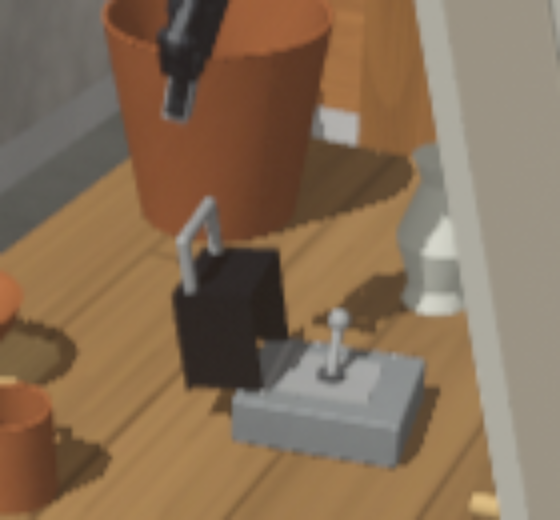

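```bash
python3 -m inch '[[0.3,0.2,-0.3,0,0,0],[0.6,0.2,-1.2,0,0,0],[0.6,0.2,-2.2,0,0,0],[0.57,0.2,-3,0,0,0],[0.57,0.2,-3.26,0,0,0]]'
python3 - <<'E'
from h import *
print(inbox())
rows([push(a,48-a*22,-.017,.015) for a in(1.68,1.61,1.54,1.47,1.4,1.33,1.26)])
s=snap("side","side15");cv2.imwrite("pics/s15.png",cv2.resize(s["image"][80:210,210:350],None,fx=4,fy=4))
E
```

```text
clock: 19.8
tool_pos: [0.672, -0.2528, 0.1672]
ee_rot: [0.766, -0.055, 0.636, 0.079]
force: [-0.2, 0.9, -0.1]
gripper_width: -0.0002
[ 0.15651603 -0.00054791  0.16722282]
tcp [ 0.672  -0.2528  0.1672] q [-0.53  0.47  0.17  1.14  0.13 -0.71]
[-0.56, -0.09, 0.02, -0.1, -0.07, -0.06]
[-0.86, -0.14, 0.19, -0.06, -0.26, -0.07]
[-1.17, -0.2, 0.33, -0.03, -0.44, -0.07]
[-1.49, -0.26, 0.46, 0.01, -0.63, -0.07]
[-1.82, -0.32, 0.56, 0.05, -0.82, -0.07]
[-2.15, -0.38, 0.64, 0.08, -1.01, -0.07]
[-2.49, -0.44, 0.69, 0.12, -1.2, -0.07]
```

View pics/s15.png

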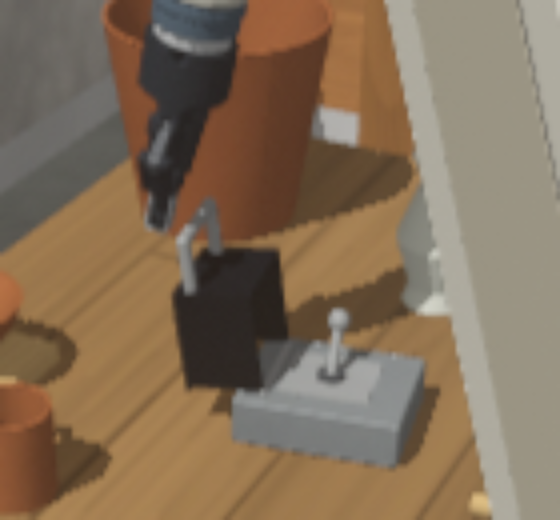

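The fingers are behind the bar (crop px 160,215). Pulling it forward along the arc.

```bash
python3 -m inch '[[-0.5,-0.08,0.02,0,0,0],[-0.85,-0.14,0.18,0,-0.2,0],[-1.17,-0.2,0.33,0,-0.4,0],[-1.49,-0.26,0.46,0,-0.6,0],[-1.82,-0.32,0.56,0,-0.8,0]]'
python3 - <<'E'
from h import *
print(inbox())
rows([push(a,48-a*22,-.017,.015) for a in(1.4,1.33,1.26,1.19,1.12,1.05)])
s=snap("side","side16");cv2.imwrite("pics/s16.png",cv2.resize(s["image"][80:210,210:350],None,fx=4,fy=4))
E
```

```text
clock: 20.35
tool_pos: [0.6183, -0.2624, 0.187]
ee_rot: [0.801, -0.061, 0.59, 0.075]
force: [2.4, 1.6, 1.6]
gripper_width: -0.0002
[ 1.01968866e-01 -1.71903766e-04  1.86973367e-01]
tcp [ 0.6183 -0.2624  0.187 ] q [-0.62  0.33 -0.03  0.99  0.21 -0.79]
[-0.03, 0.0, -0.1, 0.06, 0.01, -0.07]
[-0.36, -0.06, -0.02, 0.1, -0.18, -0.07]
[-0.7, -0.12, 0.03, 0.14, -0.36, -0.07]
[-1.04, -0.19, 0.06, 0.17, -0.55, -0.07]
[-1.37, -0.25, 0.07, 0.21, -0.74, -0.07]
[-1.71, -0.31, 0.05, 0.24, -0.93, -0.07]
```

View pics/s16.png

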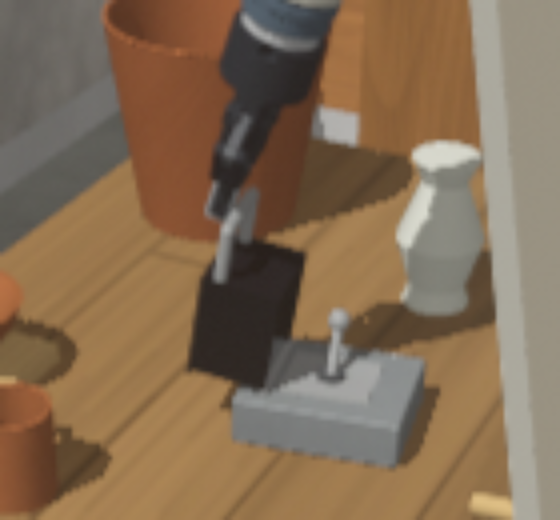

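```bash
python3 -m inch '[[-0.36,-0.06,-0.05,0.1,-0.2,0],[-0.7,-0.12,0.02,0.1,-0.4,0],[-1.04,-0.19,0.06,0.2,-0.55,0],[-1.37,-0.25,0.06,0.2,-0.75,0],[-1.71,-0.31,0.05,0.2,-0.9,0]]'
python3 - <<'E'
from h import *
print(inbox())
rows([push(a,48-a*22,-.017,.015) for a in(1.05,.98,.91,.84,.77,.7)])
E
```

```text
clock: 20.9
tool_pos: [0.5656, -0.2722, 0.1903]
ee_rot: [0.839, -0.055, 0.536, 0.079]
force: [2.2, 0.2, 1.2]
gripper_width: 0.0004
[ 0.04840181 -0.00020704  0.19030416]
tcp [ 0.5656 -0.2722  0.1903] q [-0.74  0.22 -0.22  0.86  0.34 -0.89]
[0.04, 0.02, -0.06, 0.06, -0.01, -0.06]
[-0.29, -0.05, -0.11, 0.09, -0.2, -0.06]
[-0.62, -0.11, -0.18, 0.13, -0.38, -0.06]
[-0.94, -0.17, -0.27, 0.16, -0.57, -0.06]
[-1.26, -0.23, -0.38, 0.2, -0.76, -0.06]
[-1.56, -0.28, -0.52, 0.23, -0.95, -0.06]
```

```bash
python3 -m inch '[[-0.29,-0.05,-0.11,0.1,-0.2,0],[-0.62,-0.11,-0.18,0.1,-0.4,0],[-0.94,-0.17,-0.27,0.15,-0.55,0],[-1.26,-0.23,-0.38,0.2,-0.75,0],[-1.56,-0.28,-0.52,0.2,-0.95,0]]'
python3 - <<'E'
from h import *
print(inbox())
rows([push(a,48-a*22,-.017,.015) for a in(.7,.63,.56,.49,.42,.35)])
s=snap("side","side17");cv2.imwrite("pics/s17.png",cv2.resize(s["image"][80:210,210:350],None,fx=4,fy=4))
E
```

```text
clock: 21.4
tool_pos: [0.5188, -0.2811, 0.1757]
ee_rot: [0.873, -0.048, 0.477, 0.082]
force: [1.4, -0.2, 1.1]
gripper_width: 0.0002
[ 0.00072589 -0.00040242  0.17569398]
tcp [ 0.5188 -0.2811  0.1757] q [-0.88  0.15 -0.41  0.71  0.49 -1.  ]
[-0.0, 0.01, -0.03, 0.04, 0.01, -0.05]
[-0.3, -0.04, -0.19, 0.08, -0.17, -0.05]
[-0.58, -0.09, -0.37, 0.11, -0.36, -0.05]
[-0.85, -0.14, -0.56, 0.15, -0.55, -0.05]
[-1.1, -0.19, -0.78, 0.19, -0.74, -0.05]
[-1.34, -0.23, -1.02, 0.22, -0.93, -0.05]
```

View pics/s17.png

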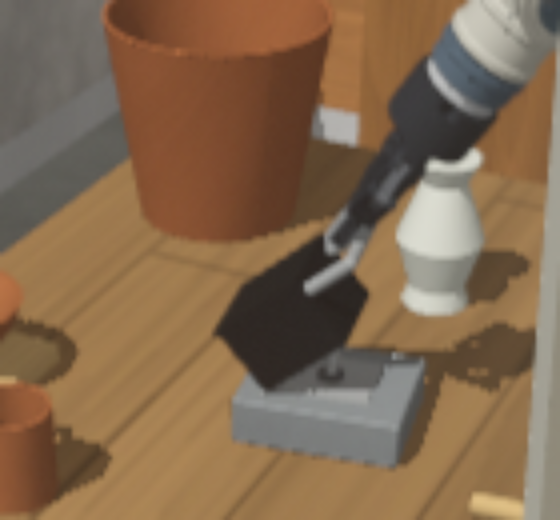

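```bash
python3 -m inch '[[-0.3,-0.04,-0.19,0.1,-0.2,0],[-0.58,-0.09,-0.37,0.1,-0.35,0],[-0.85,-0.14,-0.56,0.15,-0.55,0],[-1.1,-0.19,-0.78,0.2,-0.75,0],[-1.34,-0.23,-1.02,0.2,-0.95,0]]'
python3 - <<'E'
from h import *
print(inbox())
rows([push(a,48-a*22,-.017,.015) for a in(.35,.28,.21,.14,.08,.03,0)])
E
```

```text
clock: 21.95
tool_pos: [0.4772, -0.288, 0.1443]
ee_rot: [0.904, -0.041, 0.417, 0.085]
force: [-0.1, -1.0, 0.3]
gripper_width: 0.0001
[-0.04144064  0.00038332  0.14431453]
tcp [ 0.4772 -0.288   0.1443] q [-1.03  0.13 -0.59  0.57  0.66 -1.13]
[0.05, -0.0, 0.03, 0.02, 0.02, -0.05]
[-0.17, -0.04, -0.22, 0.05, -0.17, -0.05]
[-0.37, -0.08, -0.49, 0.09, -0.36, -0.05]
[-0.55, -0.12, -0.76, 0.12, -0.54, -0.05]
[-0.69, -0.14, -1.01, 0.16, -0.71, -0.04]
[-0.79, -0.16, -1.23, 0.18, -0.84, -0.04]
[-0.85, -0.17, -1.36, 0.2, -0.92, -0.04]
```

```bash
python3 -m inch '[[-0.17,-0.04,-0.22,0,-0.2,0],[-0.37,-0.08,-0.49,0.1,-0.35,0],[-0.55,-0.12,-0.76,0.1,-0.55,0],[-0.69,-0.14,-1.01,0.15,-0.7,0],[-0.77,-0.16,-1.2,0.2,-0.85,0]]'
python3 -m inch '[[-0.04,0,-0.06,0,0,0],[-0.06,0,-0.14,0,0,0],[-0.06,0,-0.14,0,0,0]]'
python3 - <<'E'
from h import *
print(inbox())
rows([push(0,48,-.017,.015)])
s=snap("side","side18");cv2.imwrite("pics/s18.png",cv2.resize(s["image"][80:210,210:350],None,fx=4,fy=4))
E
```

```text
clock: 22.45
tool_pos: [0.454, -0.293, 0.1082]
ee_rot: [0.928, -0.033, 0.361, 0.089]
force: [0.7, 0.2, 0.0]
gripper_width: 0.0002
clock: 22.75
tool_pos: [0.4523, -0.2931, 0.1039]
ee_rot: [0.928, -0.033, 0.361, 0.089]
force: [0.9, 0.3, 0.7]
gripper_width: -0.0003
[-0.06683514 -0.00016323  0.10390916]
tcp [ 0.4523 -0.2931  0.1039] q [-1.15  0.2  -0.72  0.41  0.8  -1.24]
[-0.02, 0.0, -0.01, -0.0, -0.07, -0.04]
```

View pics/s18.png

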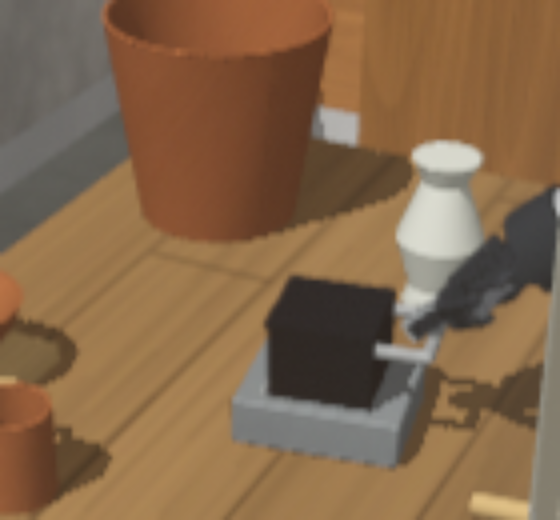

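Almost closed; I'll press on in small steps until the stop shows in the force.

```bash
python3 -m inch '[[-0.03,0,-0.07,0,0,0],[-0.04,0,-0.12,0,0,0],[-0.04,0,-0.12,0,0,0]]'; python3 -m inch '[[-0.02,0,-0.06,0,0,0],[-0.04,0,-0.12,0,0,0],[-0.04,0,-0.12,0,0,0]]'
```

```text
clock: 23.1
tool_pos: [0.452, -0.2933, 0.1016]
ee_rot: [0.928, -0.034, 0.36, 0.089]
force: [1.5, 0.5, 6.5]
gripper_width: -0.0
clock: 23.4
tool_pos: [0.4527, -0.2937, 0.1008]
ee_rot: [0.929, -0.036, 0.357, 0.089]
force: [4.2, 3.3, 15.8]
gripper_width: -0.0005
```

```bash
python3 -m inch '[[0.05,0,0.3,0,0,0],[-0.2,0,0.8,0,0,0],[-0.9,-0.1,1.8,0,0,0],[-1.8,-0.2,3,0,0,0],[-2.5,-0.3,4,0,0,0]]'
python3 -m inch '[[0,-1,0.5,0,0.5,0],[0,-2.5,0.5,0,1,0],[0,-4,0.5,0,1.5,0],[0,-5,0.5,0,2,0],[0,-5.5,0.5,0,2,0]]'
python3 - <<'E'
from h import *
s=snap("side","side19");c=snap("top","top19")
a=cv2.resize(s["image"][100:330,140:420],None,fx=2,fy=2);cv2.imwrite("pics/s19.png",a)
cv2.imwrite("pics/t19.png",c["image"])
W=pts(c);m=(W[...,2]>.105)&(W[...,2]<.13)&(np.hypot(W[...,0]-B[0],W[...,1]-B[1])<.09);w=W[m]
A=np.c_[Rb.inv().apply(w-B)[:,:2],np.ones(len(w))];print("hood",len(w),np.linalg.lstsq(A,w[:,2],rcond=None)[0].round(4))
print([proj(s,bp(*(bar(0)+[0,y,0]))).round(1) for y in(.037,-.037)],[proj(c,bp(*(bar(0)+[0,y,0]))).round(1) for y in(.037,-.037)])
for k,n in((c,"top0"),(s,"side0")):
    d=cv2.absdiff(k["image"],load(n)["image"]).max(2)>40
    for nm,box in(dict(jar=(248,138,268,165),mug=(280,136,310,160),vase=(400,180,436,212),bowl=(118,172,154,208)) if n=="top0" else dict(jar=(180,192,208,232),mug=(200,175,226,208),vase=(306,115,334,160),bowl=(90,328,155,382))).items():
        x0,y0,x1,y1=box;print(n,nm,d[y0:y1,x0:x1].mean().round(3))
E
```

```text
clock: 23.9
tool_pos: [0.3768, -0.3022, 0.2229]
ee_rot: [0.929, -0.036, 0.357, 0.089]
force: [-1.1, -1.3, -1.3]
gripper_width: -0.0003
clock: 24.4
tool_pos: [0.3775, -0.4697, 0.2384]
ee_rot: [0.87, -0.025, 0.484, 0.094]
force: [-0.3, -0.7, 0.4]
gripper_width: 0.0003
hood 685 [ 0.0265 -0.0016  0.115 ]
[array([316.5, 169.7]), array([320.4, 159.1])] [array([346.2, 217.8]), array([365.7, 214.2])]
top0 jar 0.0
top0 mug 0.0
top0 vase 0.0
top0 bowl 0.0
side0 jar 0.0
side0 mug 0.0
side0 vase 0.0
side0 bowl 0.0
```

View pics/s19.png

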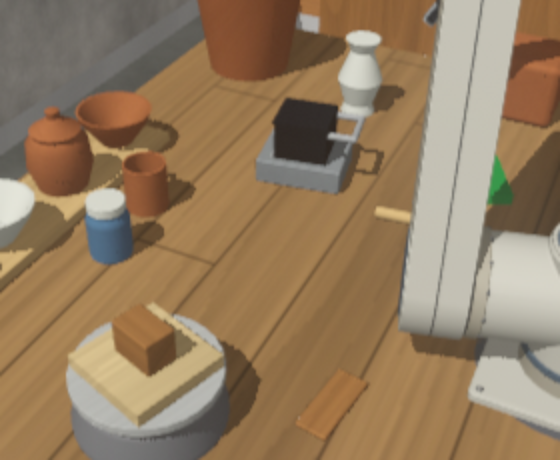

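View pics/t19.png

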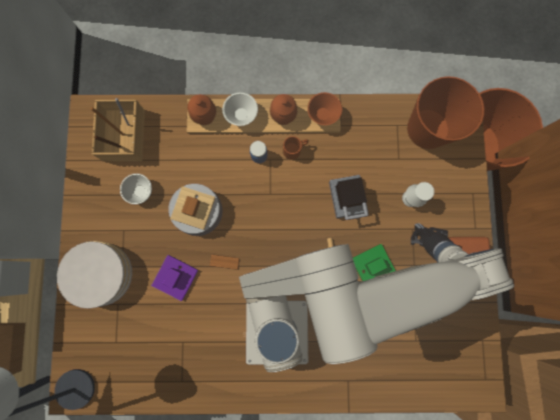

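Run:
```python
from h import *
for n in("top0","top19"):
    c=load(n);W=pts(c);m=(W[...,2]>.105)&(W[...,2]<.13)&(np.hypot(W[...,0]-B[0],W[...,1]-B[1])<.09);w=W[m]
    A=np.c_[Rb.inv().apply(w-B)[:,:2],np.ones(len(w))];print(n,np.linalg.lstsq(A,w[:,2],rcond=None)[0].round(4))
for a,b,(x0,y0,x1,y1) in(("top0","top19",(325,170,385,225)),("side0","side19",(262,145,330,198))):
    d=cv2.absdiff(load(a)["image"],load(b)["image"])[y0:y1,x0:x1].max(2);print((d>30).mean(),d.max())
```

```text
top0 [ 0.033  -0.0044  0.1151]
top19 [ 0.0265 -0.0016  0.115 ]
0.0 4
0.0 3
```

The guard pixels match the starting picture, so it is fully closed. Everything is in place and the arm is clear.

```bash
python3 -c "
from plant import manip
print(manip.job_done())"
```

```text
the job is handed in; nothing more can be done
None
```

I finished the job in the order asked and handed it in at about 24.5 s on the robot's clock; the hand-in gives no verdict.

- **Chuck:** It sits over the spindle and drive pin, flush on the wheel head. The last depth check put the bat top level at 99 mm against a nominal 100 mm (the cameras read about 0.5 mm low on the table too). It is centred within about 2 mm and lined up with the wheel within about 1°. The force when setting it down reached about 8 N.
- **Toggle:** I pushed it until the force rose to 19 N with no more movement. A picture taken before closing the guard showed the ball where it should be at 1.0 rad.
- **Guard:** I opened it to about 1.68 rad and then closed it to its stop, pressing with about 16 N. In both camera views the guard now looks the same as at the start, so it is fully closed.
- **Bystanders:** The pictures show no change at the jar, mug, vase or bowl. I did not touch the green and purple look-alikes.

No check failed or disagreed, and the arm was clear of everything at hand-in.

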